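# Tuck the keyboard away behind the gas tap

### The job

Clear the bench for the logbook: with the fingertips, push the keyboard into its bay at the back, between the blue network switch and the grey interface box, until it lies flat against the white upstand along its whole length, its space bar edge still to the front. The gas tap stands before one end of the bay, so angle the keyboard, push that end in behind the tap first, then push the other end round. Slide it only, do not lift or tip it, do not bang or turn the gas tap, and leave everything else where it stands.

Things in the scene. Friction and masses are not known exactly. Their poses are not given: they have to be found in the camera images.
- keyboard: Compact light grey keyboard with white keys, loose on the bench, about 0.55 kg, sliding on its underside (friction varies). Case 102 mm deep (its x) x 292 mm long (its y) x 24 mm high with square vertical sides; the keys rise to 33 mm, set in 4 mm from the edges. Origin at the centre of its underside; +x points to the edge with the number row (the back edge), -x to the space bar edge, which starts roughly towards the robot.
- kb_back_left (a point): Back (number row) corner of the keyboard case at its +y end, 12 mm above the underside.
- kb_back_right (a point): Back corner of the keyboard case at its -y end, 12 mm above the underside.
- upstand: White service upstand fixed along the far side of the bench, 100 mm deep x 1100 mm long x 60 mm high, socket plates on top up to 66 mm. Origin at bench level on its front face (towards the robot), at the middle of its length and of the keyboard bay; +x points into it, +y along it to the left. Place and yaw vary. A parked keyboard has its origin 51 mm in front of this face.
- switch: Blue network switch, fixed, back against the upstand: 72 mm (x) x 150 mm (y) x 32 mm high, origin at the centre of its underside. It is the left end of the bay: the bay is the open bench before the upstand between switch and interface box, 336 to 348 mm long.
- interface_box: Light grey instrument interface box, fixed, right end of the bay, its back against the upstand: 72 mm (x) x 150 mm (y) x 42 mm high, origin at the centre of its underside.
- gas_tap: Gas tap, a post fixed before one end of the bay (left or right, 92 to 108 mm from its middle), axis 144 mm before the upstand face, so 124 mm free behind its foot. Steel foot 40 mm across, 10 mm high; white column 28 mm across; steel head 34 mm across at 92 to 114 mm; brass nozzle 38 mm to the front at 100 mm height; orange handle up to 137 mm. Origin at the foot, on the axis.
- tap_lever (a joint): Orange handle of the gas tap, a bar 50 x 14 mm at 123 to 136 mm height, turning about the upright axis of the post: 0 rad = shut (bar along y, as it starts), 1.57 = open. Turns with about 0.12 N m.
- blank_cap: Flat steel disc 48 mm across, flush in the bench (1 mm) in front of the other end of the bay, where a second tap could stand. No obstacle.
- mouse: Bystander: blue computer mouse, 100 x 58 x 32 mm. Origin at the centre of its underside.
- septa_jar: Bystander: small jar with red cap, 52 mm across, 62 mm high. Origin at the centre of its underside.
- solvent_bottle: Bystander: amber glass bottle with blue cap, 80 mm across, 170 mm high. Origin at the centre of its underside.
- mug: Bystander: white mug, 80 mm across plus handle, 92 mm high. Origin at the centre of its underside.
- vial_rack: Bystander: yellow vial rack with capped vials, 150 x 62 x 44 mm. Origin at the centre of its underside.
- logbook: Bystander: closed logbook with blue cover and black spine, 150 x 210 x 17 mm. Origin at the centre of its underside.
- marker: Bystander: white marker pen with red cap lying on the bench, 135 mm long, 17 mm thick. Origin at the centre of its underside.

How it is judged:
At the end, for the whole second after the job is handed in: Both back corners of the keyboard within 12 mm of the upstand's front face, each end inside the bay between switch and interface box, space bar edge to the front, keyboard flat on the bench and at rest, tap shut (handle below 0.2 rad) (x of each of kb_back_left, kb_back_right in the frame of upstand above -0.012 m and y of kb_back_left in the frame of upstand between 0.11 and 0.18 m and y of kb_back_right in the frame of upstand between -0.18 and -0.11 m and height (world z) of keyboard below 0.004 m and angle between keyboard's own z axis and vertical below 0.05 rad and linear speed of keyboard below 0.01 m/s and value of joint tap_lever below 0.2 rad); the robot touches nothing.
It fails at once if the keyboard is lifted (8 mm) or tipped (0.12 rad) (height (world z) of keyboard above 0.008 m or angle between keyboard's own z axis and vertical above 0.12 rad).
It fails at once if the gas tap is banged (more than 30 N) or its handle is turned (0.2 rad) (contact force between gas_tap and anything else above 30 N or value of joint tap_lever above 0.2 rad).
It fails at once if a bystander is moved by more than 20 mm (distance of any of mouse, septa_jar, solvent_bottle, mug, vial_rack, logbook, marker from where it was at the start of the episode above 0.02 m).
It also fails if it takes over 72 s, if anything falls off the work surface, if the arm or the gripper's body presses on something with over 40 N, if the wrist force passes 120 N, or if a joint passes its speed limit or range.

### The arm

A 7-joint arm with a two-finger parallel gripper is mounted at the origin on the work surface. World frame = base frame: x ahead of the robot, y to its left, z up, the work surface at z = 0. Lengths are in m, angles in rad, forces in N, time in s.
With the tool pointing down it reaches from about 0.4 to 0.875 m from the base axis. Payload 19.3 kg.
Tool frame: the origin (TCP) lies midway between the tips of the shut fingers; the grasp point (between the pads) lies 19 mm behind it; z points along the fingers, y is the line along which they close (so a half turn about z gives the same grasp; the last joint's range is limited). The gripper opens to 85 mm and grips with 20 to 120 N. Pads are 22 mm wide; open, the fingers measure 114 mm over their backs; the gripper's body (76 mm by 85 mm) begins 54 mm behind the grasp point. The pads swing forward as they close: fully open they stand 13 mm farther back than shut.
Start: joints at [-1.3, 0.521, -0.036, 1.599, 0.021, 1.021, -0.113], TCP at [0.209, 0.589, 0.231] pointing down, gripper open.
Joint ranges: [-2.91, 2.91], [-0.3, 2.13], [-1.5, 1.42], [0.17, 2.43], [-1.26, 4.41], [0.16, 1.93], [-2.52, 2.52]. Speed limits (rad/s): [1.89, 1.89, 2.39, 2.39, 3.01, 3.01, 3.01].

### API

Orientations are given as [roll, pitch, yaw] about the fixed x, y, z axes, in that order (R = Rz(yaw) Ry(pitch) Rx(roll)).
In Python, from workcell import bot gives the robot as it stands.
- The arm moves only by the tool move_arm, never from a script. Its argument "moves" is a list that holds one entry, the list of rows, each a list of 7 numbers: the opening, from 0 (shut) to 1 (fully open), then the shift along the tool's x, y, z in units of 1000 mm (1.0 is 1000 mm), then the turn, a rotation vector about the tool's x, y, z in units of 2 pi rad (1.0 is 2 pi rad). A call has 1 to 5 rows; each row is the pose to reach, as a shift and turn from the pose commanded when the call began, along the tool's axes at that moment, turning the shorter way round; what a row does not reach only later rows make up. A row lasts 1/10 s, in which the tool goes at most 50 mm and 8.59 degrees, less where a joint would pass 70% of its speed; a pose out of reach is approached as far as the arm can. A call with a number of a shift or a turn outside -1 to 1 is refused whole. A call with a gripper value outside its range is refused whole. The fingers move at their own pace and stop on an object; "force" is the grip in N (left out, the last holds). Time passes only in rows, so rows that repeat a pose let the fingers close. It gives the time, the measured TCP pose, the force, the opening and the grip force at its end, in the units of the state.
- bot.observe(): the state, without advancing time (a new reading comes with each control period).
- bot.grab_frame(name): name is "scene" or "top"; returns the picture (400x640x3 uint8, red, green, blue); there is no depth.
- bot.camera_params(name): a dict with "vertical_fov" (degrees; the focal length in pixels is half the picture's height over the tangent of half this angle, whatever the lens; pixels are square), "cx", "cy" (the principal point, pixels), "D" ([k1, k2, p1, p2, k3] as OpenCV has them; the pictures are not rectified), "R" (3x3) and "t" (3): a world point X has camera coordinates R X + t. Camera axes: x right, y down, z forward; pixel columns grow to the right and rows downward; lengths in m; the calibration is good to about 2 mm. A picture is of the moment at which its call begins. camera_params takes no time and is no camera call.
- bot.job_done(): hands the job in; it is judged then, once.
The state is a dict: "clock": time; "qpos": joint angles; "qd": joint speeds; "joint_efforts": joint torques, N m; "position": TCP position; "tool_rot": TCP orientation; "force": force on the tool from outside, world axes, zero at the start; "moment": the same for the moment, N m; "grip_width": finger opening in m; "finger_force": force on a finger pad.
Only numpy, scipy, OpenCV 4.12 (cv2) and the standard library are available. Lean on these libraries where they do the work, as an engineer would, in place of code of your own. Each camera call takes 0.05 s, during which the arm holds its last target. There are 200 camera calls.

## Working session

There is one attempt and no reset: what is moved stays moved. The work goes in short steps, Python scripts to look and compute and a tool call to move; the robot and the scene stay as the last step left them, time stands still between calls to the robot, and variables do not carry over. Pictures are saved under pics/ and viewed, at most 10 in all, crops included, and the job is handed in when it is done.

Besides the shell and the picture viewer there is one more tool, called after "Call:" as name([rows], argument=value, ...), one row to a line, values as JSON. move_arm: Moves the arm, as the interface text tells. Shifts and turns lie within -1 to 1; 1 stands for 1000 mm of shift or 2 pi rad of turn. Its arguments: {"type":"object","properties":{"moves":{"type":"array"},"force":{"type":"number"}},"required":["moves"]}

```bash
mkdir -p pics; python3 - <<'E'
from workcell import bot
import cv2
for n in("top","scene"):
    f=bot.grab_frame(n); cv2.imwrite(f"pics/{n}0.png",f[...,::-1]); p=bot.camera_params(n); print(n,p)
print(bot.observe())
E
```

```text
top {'vertical_fov': 43.85522198615856, 'cx': 327.3778885016136, 'cy': 197.22072023583968, 'D': array([0.01506, 0.     , 0.     , 0.     , 0.     ]), 'R': array([[-0.00726008, -0.99975895, -0.02072024],
       [-0.98586456,  0.01062458, -0.16720704],
       [ 0.16738688,  0.01921341, -0.98570405]]), 't': array([0.06182106, 0.52631774, 1.58079704])}
scene {'vertical_fov': 55.87889741408599, 'cx': 314.36403651307836, 'cy': 194.45820035484132, 'D': array([-0.0922566,  0.       ,  0.       ,  0.       ,  0.       ]), 'R': array([[-0.49601088,  0.86821793,  0.01307029],
       [ 0.44965154,  0.26970369, -0.85151243],
       [-0.74282346, -0.41648235, -0.52417149]]), 't': array([ 0.22808607, -0.16378898,  1.58209716])}
{'clock': 0.1, 'qpos': array([-1.30022174,  0.5219298 , -0.03628201,  1.59996608,  0.02122624,
        1.02113363, -0.11284952]), 'qd': array([ 9.28001966e-04, -1.70263921e-03, -1.49505164e-04,  6.20840407e-04,
       -5.67629652e-05, -1.05064433e-03,  7.20380850e-04]), 'joint_efforts': array([ 4.91423736e-03, -9.28478694e+01,  1.98442720e+00, -3.70525432e+01,
        1.81942218e-02,  5.36931664e-03,  4.18350862e-05]), 'position': array([0.20884481, 0.58873555, 0.23079375]), 'tool_rot': array([-3.14054763e+00,  1.20474382e-04,  2.80073224e+00]), 'force': array([ 0.50475181, -0.5575432 , -1.06731248]), 'moment': array([-0.00958558, -0.01557468,  0.02054554]), 'finger_force': 0.0, 'grip_width': 0.0851865754097579}
```

View pics/top0.png

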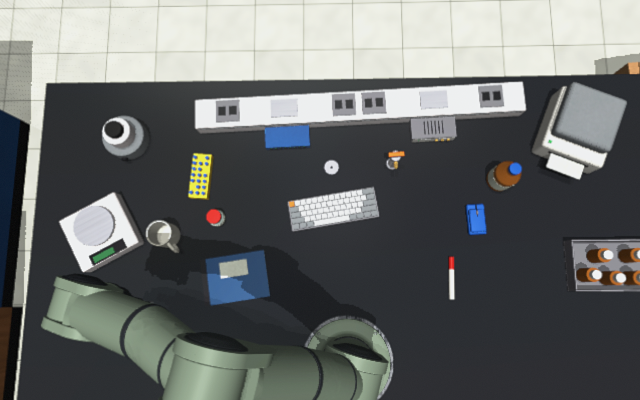

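View pics/scene0.png

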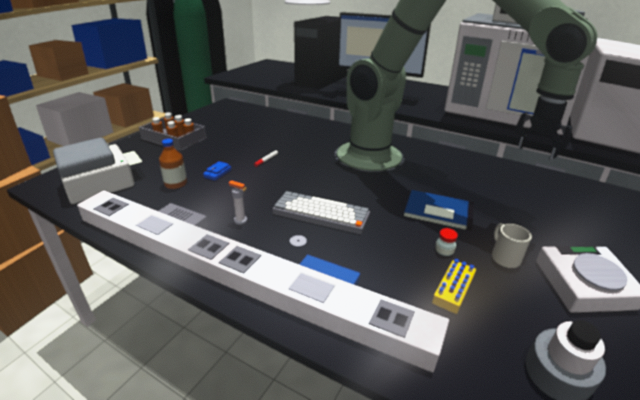

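The top view shows the keyboard at about (334,209), the switch at (288,137), the box at (433,129), the tap at (393,160) on the right, and the cap at (331,167). The scene view shows the same layout from behind, with the tap shut.

```bash
cat > h.py <<'E'
import numpy as np, cv2
from workcell import bot
def cam(n):
    p=bot.camera_params(n); f=200/np.tan(np.radians(p['vertical_fov']/2))
    return np.array([[f,0,p['cx']],[0,f,p['cy']],[0,0,1.]]),p['D'],np.array(p['R']),np.array(p['t'])
def ray(n,px,z):
    K,D,R,t=cam(n); u=cv2.undistortPoints(np.array(px,float).reshape(-1,1,2),K,D)[:,0]
    d=np.c_[u,np.ones(len(u))]@R; c=-R.T@t
    return (c+d*((z-c[2])/d[:,2])[:,None])[:,:2]
def proj(n,X):
    K,D,R,t=cam(n); return cv2.projectPoints(np.array(X,float).reshape(-1,1,3),cv2.Rodrigues(R)[0],t,K,D)[0][:,0]
def kb(f,box=None):
    """keyboard from low-saturation bright blob, rim at z=.024"""
    hsv=cv2.cvtColor(f,cv2.COLOR_RGB2HSV); m=((hsv[...,2]>95)&(hsv[...,1]<70)).astype(np.uint8)
    if box: mm=np.zeros_like(m); mm[box[1]:box[3],box[0]:box[2]]=1; m&=mm
    m=cv2.morphologyEx(m,cv2.MORPH_CLOSE,np.ones((5,5)))
    c=max(cv2.findContours(m,0,cv2.CHAIN_APPROX_NONE)[0],key=cv2.contourArea)
    w=ray("top",c[:,0],.024); r=cv2.minAreaRect((w*1000).astype(np.float32)); return r,cv2.boxPoints(r)
E
python3 - <<'E'
from h import *
f=bot.grab_frame("top")
r,b=kb(f,(275,180,395,240)); print("kb",r,b.round())
hsv=cv2.cvtColor(f,cv2.COLOR_RGB2HSV);H,S,V=[hsv[...,i].astype(int) for i in range(3)]
def blob(name,m,box,z):
    mm=np.zeros(m.shape,np.uint8); x0,y0,x1,y1=box; mm[y0:y1,x0:x1]=m[y0:y1,x0:x1]
    c=max(cv2.findContours(mm,0,cv2.CHAIN_APPROX_NONE)[0],key=cv2.contourArea)
    r=cv2.minAreaRect((ray("top",c[:,0],z)*1000).astype(np.float32)); print(name,[np.round(q,1) for q in r],cv2.boxPoints(r).round().tolist())
blue=(H>95)&(H<125)&(S>120)&(V>50)
blob("switch",blue,(255,115,320,155),.032)
blob("mouse",blue,(455,190,500,245),.02)
blob("box",(S<60)&(V>70),(408,119,460,150),.042)
blob("cap",(S<60)&(V>90),(318,155,345,178),.001)
blob("lever",(H<20)&(S>120)&(V>120),(380,145,410,165),.13)
blob("foot",(S<60)&(V>60),(380,158,405,172),.01)
blob("amber/bottle",(S>60)&(V>40),(480,155,530,195),.1)
blob("redcap",((H<8)|(H>172))&(S>120),(200,205,230,230),.06)
# upstand front top edge: brightness step columns
for x in (230,260,330,350,380,400,480,510):
    print(x,V[95:140,x].tolist())
big=cv2.resize(f[100:240,240:480],None,fx=3.3,fy=3.3,interpolation=cv2.INTER_CUBIC);cv2.imwrite("pics/c1.png",big[...,::-1])
E
```

```text
kb ((492.73565673828125, 39.77281951904297), (103.26383209228516, 291.0624694824219), 9.184303283691406) [[ 419.  175.]
 [ 465. -112.]
 [ 567.  -96.]
 [ 520.  192.]]
switch [array([737.9, 193.4]), array([ 73.6, 151.5]), np.float64(2.4)] [[698.0, 268.0], [704.0, 116.0], [778.0, 119.0], [771.0, 271.0]]
mouse [array([ 454.4, -427.9]), array([102.7,  62.3]), np.float64(2.8)] [[402.0, -399.0], [405.0, -462.0], [507.0, -457.0], [504.0, -394.0]]
box [array([ 749.5, -294.5]), array([160. ,  79.7]), np.float64(89.1)] [[708.0, -374.0], [788.0, -375.0], [791.0, -215.0], [711.0, -214.0]]
cap [array([638.4,  44.9]), array([47.6, 48.7]), np.float64(89.4)] [[614.0, 21.0], [662.0, 21.0], [663.0, 68.0], [614.0, 69.0]]
lever [array([ 648.7, -160.6]), array([15.3, 50.5]), np.float64(5.8)] [[639.0, -136.0], [644.0, -186.0], [659.0, -185.0], [654.0, -135.0]]
foot [array([ 645.8, -162.9]), array([50.8, 38.1]), np.float64(89.3)] [[626.0, -188.0], [664.0, -189.0], [665.0, -138.0], [627.0, -137.0]]
amber/bottle [array([ 587.4, -513.4]), array([91.9, 80.7]), np.float64(89.2)] [[547.0, -559.0], [627.0, -560.0]
[... 1149 characters left out ...]
15, 108, 83, 57, 56, 60, 61, 59, 58, 60, 59, 59, 57, 59, 58, 58, 57, 59, 57]
400 [239, 240, 240, 240, 240, 239, 240, 240, 240, 239, 239, 240, 240, 239, 240, 239, 239, 239, 239, 240, 241, 229, 163, 117, 113, 113, 107, 84, 55, 55, 59, 60, 59, 59, 59, 59, 58, 58, 58, 58, 58, 58, 58, 58, 57]
480 [147, 147, 148, 147, 147, 147, 155, 159, 160, 163, 157, 161, 193, 230, 241, 241, 243, 212, 111, 99, 114, 115, 99, 65, 48, 51, 52, 51, 51, 53, 52, 52, 51, 52, 51, 51, 52, 51, 52, 51, 52, 51, 52, 50, 51]
510 [241, 241, 241, 241, 241, 241, 241, 241, 241, 241, 241, 241, 241, 242, 242, 221, 148, 108, 111, 110, 101, 73, 43, 46, 50, 49, 50, 49, 49, 49, 49, 50, 50, 48, 50, 50, 49, 50, 49, 49, 49, 49, 49, 50, 50]
```

View pics/c1.png

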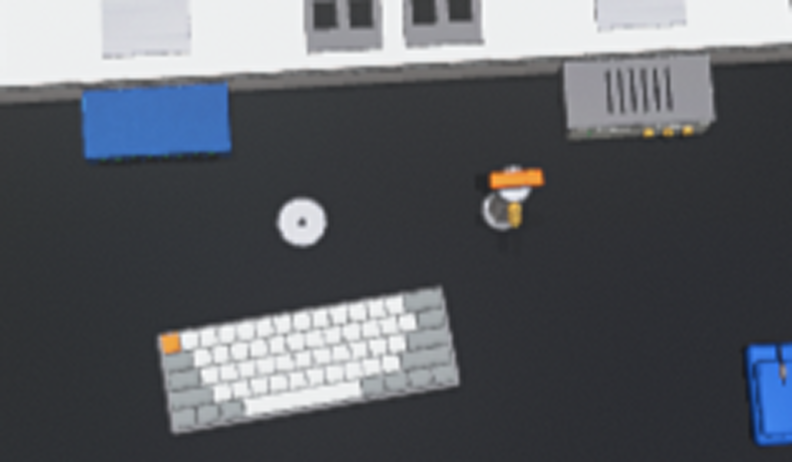

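The crop shows the keyboard with Esc (orange) at its back left and the tap foot at about (392,163) in the full frame. The sizes match the given ones (103x291, switch 74x151). Next I'll fit the upstand frame and plan the first push.

```bash
cat >> h.py <<'E'
def rel(tx,ty,tz,tyaw,pos=None,rot=None):
    """target world -> shift (units) and turn(units) in current tool axes"""
    from scipy.spatial.transform import Rotation as Q
    s=bot.observe(); p=s['position'] if pos is None else np.array(pos); r=Q.from_euler('xyz',s['tool_rot'] if rot is None else rot)
    d=r.inv().apply(np.array([tx,ty,tz])-p)
    t=(r.inv()*Q.from_euler('xyz',[np.pi,0,np.radians(tyaw)])).as_rotvec()/2/np.pi
    return d.round(4),t.round(4)
E
python3 - <<'E'
from h import *
f=bot.grab_frame("top"); V=cv2.cvtColor(f,cv2.COLOR_RGB2HSV)[...,2].astype(float)
B=[];T=[]
for x in list(range(215,262,3))+list(range(318,405,3))+list(range(465,520,3)):
    c=V[95:140,x]; e=np.where(c>200)[0].max()   # last white
    seg=c[e:e+14]; i=[k for k in range(3,13) if seg[k]>=85>seg[k+1]] if True else 0
    if i: k=i[-1]; B.append((x,95+e+k+(seg[k]-85)/(seg[k]-seg[k+1])))
    T.append((x,95+e+(c[e]-175)/(c[e]-c[e+1])))
for nm,P,z in(("bot",B,0),("top",T,.06)):
    w=ray("top",P,z)*1000; a,b=np.polyfit(w[:,1],w[:,0],1); print(nm,a,b,"deg",np.degrees(np.arctan(-a)),np.std(w[:,0]-a*w[:,1]-b))
g=-np.arctan(a)
# switch right side / box left side at top heights, in upstand-aligned coords
R=np.array([[np.cos(g),np.sin(g)],[-np.sin(g),np.cos(g)]])
for nm,px,z in (("sw",[(309.8,147),(309.3,127)],.032),("box",[(411,120),(412,139)],.042),("tapfoot",[(392,163.5)],.01),("cap",[(331.4,167.2)],.001)):
    w=ray("top",px,z)*1000; print(nm,w.round(),(w@R.T).round(1))
print("line u0",(R@[b,0])[0].round(1), "kbctr",(R@[492.7,39.8]).round(1))
for z,tgt in ((.2,(.39,.02,.2,9.)),):
    print(rel(*tgt))
E
```

```text
bot -0.043740657640947304 786.0873649817231 deg 2.504558611876793 0.4409415830974253
top -0.04279667737909868 784.136787991825 deg 2.45057360043659 0.7137352720266769
sw [[701. 115.]
 [771. 117.]] [[705.   85.1]
 [774.8  83.7]]
box [[ 787. -225.]
 [ 721. -226.]] [[ 776.5 -258.6]
 [ 710.7 -256.8]]
tapfoot [[ 646. -161.]] [[ 638.3 -188.5]]
cap [[638.  44.]] [[638.9  16.2]]
line u0 783.4 kbctr [494.   18.7]
(array([-0.3609, -0.4756,  0.0313]), array([-0.000e+00,  2.000e-04,  4.208e-01]))
```

Call:
move_arm([
  [[0.8,-0.125,-0.155,0,0,0,0],[0.8,-0.125,-0.155,0,0,0,0],[0.8,-0.125,-0.155,0,0,0,0],[0.8,-0.125,-0.155,0,0,0,0],[0.8,-0.125,-0.155,0,0,0,0]],
])

```text
clock: 0.7
position: [0.2773, 0.3957, 0.2316]
tool_rot: [-3.14, 0.001, 2.795]
force: [-0.5, 0.6, -0.1]
grip_width: 0.0686
finger_force: 0.0
```

Call:
move_arm([
  [[0.8,-0.125,-0.155,0,0,0,0],[0.8,-0.125,-0.155,0,0,0,0],[0.8,-0.125,-0.155,0,0,0,0],[0.8,-0.125,-0.155,0,0,0,0],[0.8,-0.125,-0.155,0,0,0,0]],
])

```text
clock: 1.2
position: [0.3423, 0.2084, 0.2315]
tool_rot: [-3.141, 0.001, 2.794]
force: [-0.7, 1.6, 0.5]
grip_width: 0.0684
finger_force: 0.0
```

Call:
move_arm([
  [[0.8,-0.125,-0.155,0,0,0,0],[0.8,-0.125,-0.155,0,0,0,0],[0.8,-0.125,-0.155,0,0,0,0],[0.8,-0.125,-0.155,0,0,0,0],[0.8,-0.125,-0.155,0,0,0,0]],
])

```text
clock: 1.7
position: [0.4082, 0.0207, 0.2315]
tool_rot: [-3.141, 0.001, 2.794]
force: [-0.2, 0.9, -0.4]
grip_width: 0.0684
finger_force: 0.0
```

Call:
move_arm([
  [[0.8,0,0,0,0,0,0.105],[0.8,0,0,0,0,0,0.105],[0.8,0,0,0,0,0,0.105],[0.8,0,0,0,0,0,0.105],[0.8,0,0,0,0,0,0.105]],
])

```text
clock: 2.2
position: [0.407, 0.0261, 0.2313]
tool_rot: [-3.142, -0.0, 2.136]
force: [1.0, -0.3, 0.1]
grip_width: 0.0682
finger_force: 0.0
```

Call:
move_arm([
  [[0.8,0,0,0,0,0,0.105],[0.8,0,0,0,0,0,0.105],[0.8,0,0,0,0,0,0.105],[0.8,0,0,0,0,0,0.105],[0.8,0,0,0,0,0,0.105]],
])

```text
clock: 2.7
position: [0.407, 0.0261, 0.2313]
tool_rot: [3.142, 0.0, 1.476]
force: [0.5, 0.3, 0.5]
grip_width: 0.0685
finger_force: 0.0
```

Call:
move_arm([
  [[0.8,0,0,0,0,0,0.105],[0.8,0,0,0,0,0,0.105],[0.8,0,0,0,0,0,0.105],[0.8,0,0,0,0,0,0.105],[0.8,0,0,0,0,0,0.105]],
])

```text
clock: 3.2
position: [0.407, 0.0261, 0.2313]
tool_rot: [3.142, 0.0, 0.816]
force: [0.0, -0.4, -0.1]
grip_width: 0.0681
finger_force: 0.0
```

Call:
move_arm([
  [[0.8,0,0,0,0,0,0.105],[0.8,0,0,0,0,0,0.105],[0.8,0,0,0,0,0,0.105],[0.8,0,0,0,0,0,0.105],[0.8,0,0,0,0,0,0.105]],
])

```text
clock: 3.7
position: [0.407, 0.0261, 0.2313]
tool_rot: [3.141, 0.0, 0.157]
force: [0.1, 0.5, -0.1]
grip_width: 0.0682
finger_force: 0.0
```

Call:
move_arm([
  [[0.8,0,0,0.21,0,0,0],[0.8,0,0,0.21,0,0,0],[0.8,0,0,0.21,0,0,0],[0.8,0,0,0.21,0,0,0],[0.8,0,0,0.216,0,0,0]],
])

```text
clock: 4.2
position: [0.4049, 0.0257, 0.0114]
tool_rot: [-3.141, 0.005, 0.162]
force: [1.0, 0.5, 0.2]
grip_width: 0.0687
finger_force: 0.0
```

Call:
move_arm([
  [[0.8,0,0,0.005,0,0,0],[0.8,0,0,0.01,0,0,0],[0.8,0,0,0.01,0,0,0]],
])

```text
clock: 4.5
position: [0.4074, 0.0258, 0.0058]
tool_rot: [-3.142, -0.001, 0.162]
force: [-0.1, -0.5, 0.6]
grip_width: 0.0682
finger_force: 0.0
```

```bash
python3 - <<'E'
from h import *
f=bot.grab_frame("scene"); cv2.imwrite("pics/s1.png",cv2.resize(f[140:260,220:420],None,fx=4,fy=4,interpolation=2)[...,::-1])
E
```

```text
(no output)
```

View pics/s1.png

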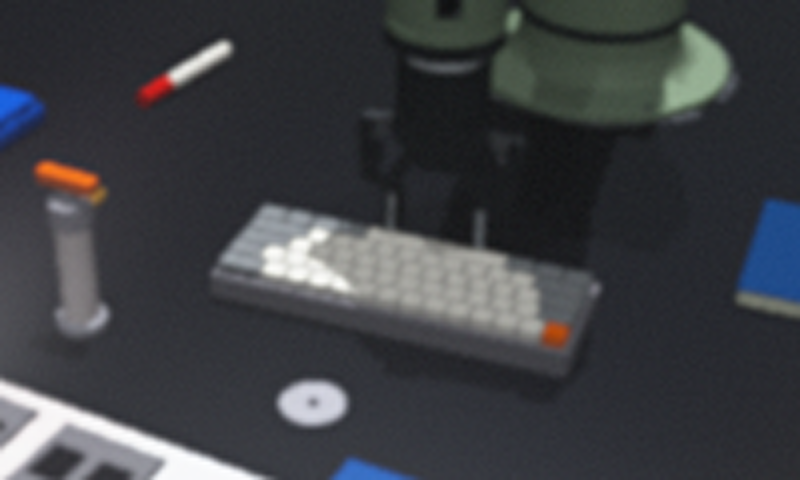

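The view shows both fingers down behind the space bar edge, clear of the keyboard. I'm starting the push.

Call:
move_arm([
  [[0.8,0.015,0.0025,0,0,0,-0.002],[0.8,0.03,0.005,0,0,0,-0.0045],[0.8,0.045,0.008,0,0,0,-0.007],[0.8,0.06,0.0105,0,0,0,-0.009],[0.8,0.074,0.013,0,0,0,-0.0115]],
])

```text
clock: 5.05
position: [0.4826, 0.0251, 0.0065]
tool_rot: [-3.142, -0.001, 0.236]
force: [-3.3, -0.7, 0.0]
grip_width: 0.0683
finger_force: 1.5
```

Call:
move_arm([
  [[0.8,0.015,0.0035,0,0,0,-0.002],[0.8,0.03,0.007,0,0,0,-0.0045],[0.8,0.045,0.011,0,0,0,-0.007],[0.8,0.06,0.0145,0,0,0,-0.009],[0.8,0.073,0.018,0,0,0,-0.0115]],
])

```text
clock: 5.55
position: [0.5578, 0.0246, 0.0065]
tool_rot: [3.141, -0.0, 0.308]
force: [-3.6, -0.1, -1.3]
grip_width: 0.0684
finger_force: 1.5
```

```bash
cat >> h.py <<'E'
G=np.radians(2.5); RU=np.array([[np.cos(G),np.sin(G)],[-np.sin(G),np.cos(G)]]); O=np.array([784.5,-86.6])
def up(w): return np.atleast_2d(w)@RU.T-O
def wd(u): return (np.atleast_2d(u)+O)@RU
E
python3 - <<'E'
from h import *
f=bot.grab_frame("top"); cv2.imwrite("pics/t2.png",cv2.resize(f[100:240,240:480],None,fx=3.3,fy=3.3,interpolation=2)[...,::-1])
print(bot.observe()['position'],bot.observe()['tool_rot'],bot.observe()['force'])
r,b=kb(f,(260,140,385,225)); print(r,up(b).round())
E
```

```text
[0.56002933 0.02451148 0.00673067] [ 3.14061019e+00 -2.61938825e-03  3.09066469e-01] [-0.55690326  1.05245418 -0.17853105]
((614.6240844726562, 38.088470458984375), (194.77902221679688, 291.5995178222656), 36.21498489379883) [[-331.  165.]
 [-169.  -77.]
 [  -7.   31.]
 [-169.  273.]]
```

View pics/t2.png

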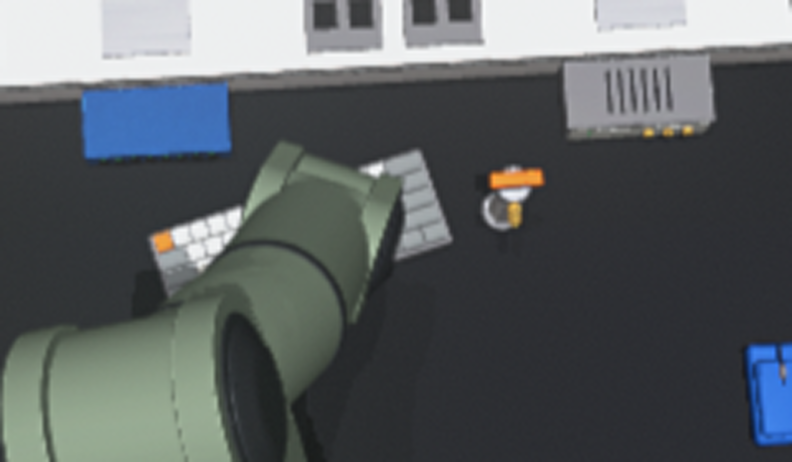

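The arm hides the middle, but the keyboard corners are visible in the crop: back-left (150,237), back-right (419,151), front-right (452,240). It has turned as planned and is clear of the tap.

```bash
python3 - <<'E'
from h import *
c=np.array([(150,237),(419,151),(452,240)])/3.3+[239.7,99.7]
w=ray("top",c,.024)*1000; u=up(w); print(w.round(),u.round(1),np.linalg.norm(w[0]-w[1]),np.linalg.norm(w[2]-w[1]))
d=u[0]-u[1]; print("theta",np.degrees(np.arctan2(-d[0],d[1])))
n=(lambda a:np.array([np.cos(a),np.sin(a)]))(np.arctan2(-d[0],d[1]))
print("tap gap from front line", (u[1]-np.array([-145.5,-102]))@n-122,"switch corner gap",(np.array([-72,171])-u[0])@n)
E
```

```text
[[ 619.  198.]
 [ 706.  -76.]
 [ 613. -108.]] [[-157.2  257.7]
 [ -82.7  -20.3]
 [-177.2  -47.6]] 287.8070730125215 98.44176806918817
theta 15.001226170236702
tap gap from front line -40.16127830221478 switch corner gap 59.81966202358313
```

Call:
move_arm([
  [[0.8,0.012,0,0,0,0,-0.002],[0.8,0.024,0,0,0,0,-0.004],[0.8,0.034,0.001,0,0,0,-0.006],[0.8,0.042,0.001,0,0,0,-0.0078],[0.8,0.042,0.001,0,0,0,-0.0078]],
])

```text
clock: 6.1
position: [0.5986, 0.0362, 0.0058]
tool_rot: [3.141, -0.002, 0.356]
force: [-0.3, 0.3, 0.2]
grip_width: 0.0685
finger_force: 0.0
```

Call:
move_arm([
  [[0.8,-0.03,0,0,0,0,0],[0.8,-0.03,0,-0.05,0,0,0],[0.5,-0.03,0,-0.1,0,0,0],[0.5,-0.03,0,-0.15,0,0,0],[0.5,-0.03,0,-0.15,0,0,0]],
])

```text
clock: 6.6
position: [0.5721, 0.0251, 0.1613]
tool_rot: [3.14, -0.009, 0.355]
force: [0.9, -0.5, 0.3]
grip_width: 0.0428
finger_force: 0.0
```

Call:
move_arm([
  [[0.5,0,-0.2,0,0,0,0],[0.5,0,-0.2,0,0,0,0],[0.5,0,-0.2,0,0,0,0],[0.5,0,-0.2,0,0,0,0],[0.5,0,-0.2,0,0,0,0]],
])

```text
clock: 7.1
position: [0.4969, 0.2198, 0.1548]
tool_rot: [-3.139, 0.0, 0.364]
force: [1.6, -1.7, -1.1]
grip_width: 0.0426
finger_force: 0.0
```

Call:
move_arm([
  [[0.5,0,0,0,0,0,-0.11],[0.5,0,0,0,0,0,-0.11],[0.5,0,0,0,0,0,-0.11],[0.5,0,0,0,0,0,-0.11],[0.5,0,0,0,0,0,-0.11]],
])

```text
clock: 7.6
position: [0.4999, 0.2125, 0.1553]
tool_rot: [3.141, -0.001, 1.052]
force: [0.1, -0.4, 0.2]
grip_width: 0.0428
finger_force: 0.0
```

Call:
move_arm([
  [[0.5,0,0,0,0,0,-0.11],[0.5,0,0,0,0,0,-0.11],[0.5,0,0,0,0,0,-0.11],[0.5,0,0,0,0,0,-0.11],[0.5,0,0,0,0,0,-0.11]],
])

```text
clock: 8.1
position: [0.4998, 0.2125, 0.1553]
tool_rot: [3.141, -0.0, 1.743]
force: [0.3, -0.1, 0.0]
grip_width: 0.0425
finger_force: 0.0
```

```bash
cat >> h.py <<'E'
def report(b):
    """b: 4 world corners (mm), any order; angle near 0..25 deg"""
    u=up(b); o=np.argsort(u[:,1]); Rr,L=u[o[:2]],u[o[2:]]
    br,fr=Rr[np.argsort(-Rr[:,0])]; bl,fl=L[np.argsort(-L[:,0])]
    d=bl-br; a=np.arctan2(-d[0],d[1]); n=np.array([np.cos(a),np.sin(a)])
    print("bl",bl.round(1),"br",br.round(1),"fl",fl.round(1),"fr",fr.round(1),"th",np.degrees(a).round(1),"tapgap",((br-[-145.5,-102])@n-122).round(1),"swgap",((np.array([-72,171])-br)@n).round(1))
E
python3 - <<'E'
from h import *
f=bot.grab_frame("top"); cv2.imwrite("pics/t3.png",cv2.resize(f[100:240,240:480],None,fx=3.3,fy=3.3,interpolation=2)[...,::-1])
s=bot.observe();print(s['position'],s['tool_rot'],s['clock'])
r,b=kb(f,(240,128,384,215)); print(r); report(b)
E
```

```text
[0.49991151 0.2123997  0.1553428 ] [ 3.14106591e+00 -3.73812964e-04  1.74740783e+00] 8.15
((610.1973266601562, 131.73687744140625), (217.15451049804688, 457.2588195800781), 10.309996604919434)
bl [-92.6 432.9] br [-30.5 -20.2] fl [-307.8  403.3] fr [-245.6  -49.7] th 7.8 tapgap 3.1 swgap -15.1
```

View pics/t3.png

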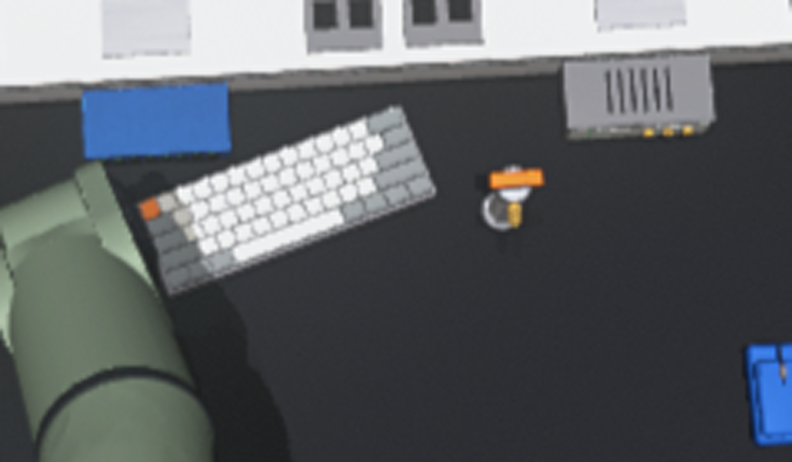

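The keyboard corners in the crop are bl (138,205), br (402,107), fr (436,191) and fl (172,294). The hand is to its left; the arm leaked into the mask, so I use these corners instead.

```bash
python3 - <<'E'
from h import *
c=np.array([(138,205),(402,107),(436,191),(172,294)])/3.3+[239.7,99.7]
w=ray("top",c,.024)*1000; r=cv2.minAreaRect(w.astype(np.float32)); print(r); report(cv2.boxPoints(r))
print((w[0]+w[3])/2)
E
```

```text
((657.5700073242188, 58.441734313964844), (99.04706573486328, 288.3223876953125), 20.76361083984375)
bl [-123.2  268.7] br [-32.8  -5.1] fl [-217.2  237.7] fr [-126.9  -36.1] th 18.3 tapgap 15.4 swgap 18.0
[606.4629257  193.23984469]
```

Call:
move_arm([
  [[0.5,0,0.0945,0,0,0,-0.0297],[0.5,0,0.0945,0,0,0,-0.0297],[0.5,0,0.0945,0,0,0,-0.0297],[0.5,0,0.0945,0,0,0,-0.0297],[0.5,0,0.0945,0,0,0,-0.0297]],
])

```text
clock: 8.65
position: [0.5922, 0.2282, 0.1551]
tool_rot: [-3.141, -0.0, 1.923]
force: [-0.9, -0.2, -0.3]
grip_width: 0.0426
finger_force: 0.0
```

Call:
move_arm([
  [[0.5,0,0,0.05,0,0,0],[0.5,0,0,0.1,0,0,0],[0.5,0,0,0.14,0,0,0],[0.5,0,0,0.15,0,0,0],[0.5,0,0,0.15,0,0,0]],
])

```text
clock: 9.15
position: [0.5921, 0.2282, 0.0049]
tool_rot: [-3.14, 0.0, 1.924]
force: [0.1, 0.4, 0.5]
grip_width: 0.0426
finger_force: 0.0
```

```bash
python3 - <<'E'
from h import *
s=bot.observe();print(s['position'],np.degrees(s['tool_rot']),s['force'])
for t in ((.6019,.2053,.005,110.8),(.6256,.1529,.005,109.5),(.6396,.1297,.005,108),(.6537,.1056,.005,106.5)): print(rel(*t))
E
```

```text
[0.59214373 0.22824721 0.00493884] [-1.79889039e+02  1.60073341e-02  1.10243833e+02] [0.11411591 0.44184897 0.51986617]
(array([-0.0249,  0.0012, -0.0001]), array([-0.0003,  0.    , -0.0015]))
(array([-0.0823,  0.0053, -0.    ]), array([-0.0003,  0.    ,  0.0021]))
(array([-1.089e-01,  1.040e-02, -1.000e-04]), array([-0.0003,  0.0001,  0.0062]))
(array([-1.364e-01,  1.530e-02, -1.000e-04]), array([-0.0003,  0.0001,  0.0104]))
```

Call:
move_arm([
  [[0.5,-0.018,0.001,0,0,0,-0.0015],[0.5,-0.035,0.002,0,0,0,0],[0.5,-0.05,0.003,0,0,0,0.001],[0.5,-0.066,0.004,0,0,0,0.0015],[0.5,-0.082,0.005,0,0,0,0.002]],
])

```text
clock: 9.65
position: [0.6271, 0.1529, 0.0068]
tool_rot: [3.14, -0.001, 1.911]
force: [-1.8, 5.0, 3.6]
grip_width: 0.0429
finger_force: 2.7
```

```bash
python3 - <<'E'
from h import *
f=bot.grab_frame("top"); cv2.imwrite("pics/t4.png",cv2.resize(f[100:240,240:480],None,fx=3.3,fy=3.3,interpolation=2)[...,::-1])
for t in ((.6396,.1297,.005,108),(.6537,.1056,.005,106.5)): print(rel(*t))
E
```

```text
(array([-0.0221,  0.0042,  0.0018]), array([0.0003, 0.0003, 0.0036]))
(array([-0.0495,  0.0096,  0.0019]), array([0.0003, 0.0003, 0.0078]))
```

View pics/t4.png

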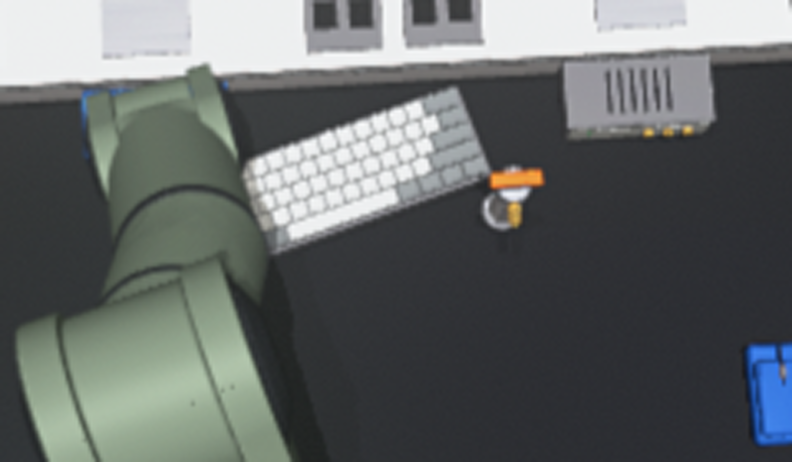

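The right end is now entering behind the tap: br at crop (459,86), fr (493,170), and the back edge passes through (250,158). I'm checking the gaps.

```bash
python3 - <<'E'
from h import *
c=np.array([(250,158),(459,86),(493,170),(275,252)])/3.3+[239.7,99.7]
u=up(ray("top",c,.024)*1000); print(u.round(1))
for d in (u[0]-u[1],u[3]-u[2]):
    a=np.arctan2(-d[0],d[1]); n=np.array([np.cos(a),np.sin(a)]); print(np.degrees(a),"tapgap",(u[1]+2*n-[-145.5,-102])@n-122,"sw",(np.array([-72,171])-u[1])@n-2, (u[2]-2*n-[-145.5,-102])@n-20)
E
```

```text
[[ -80.3  152.4]
 [ -16.3  -65.6]
 [-106.9  -94. ]
 [-179.7  131.7]]
16.36045769814124 tapgap 14.262962078663264 sw 11.159376036613756 17.303854729677205
17.881315043211952 tapgap 14.17612313378092 sw 17.59706156010494 17.20368773967153
```

Call:
move_arm([
  [[0.5,-0.012,0.002,0,0,0,0.002],[0.5,-0.024,0.0045,0,0,0,0.004],[0.5,-0.035,0.007,0,0,0,0.006],[0.5,-0.044,0.0085,0,0,0,0.007],[0.5,-0.051,0.01,0,0,0,0.008]],
])

```text
clock: 10.2
position: [0.653, 0.1085, 0.0059]
tool_rot: [3.141, -0.0, 1.861]
force: [-1.6, 4.2, 3.0]
grip_width: 0.0428
finger_force: 2.7
```

```bash
python3 - <<'E'
from h import *
f=bot.grab_frame("top"); cv2.imwrite("pics/t5.png",cv2.resize(f[100:240,240:480],None,fx=3.3,fy=3.3,interpolation=2)[...,::-1])
s=bot.observe();print(s['position'],np.degrees(s['tool_rot']),s['force'])
E
```

```text
[0.6535338  0.10711941 0.00582132] [1.79956610e+02 2.54679434e-02 1.06543444e+02] [-0.13502138  3.13382678  2.87226782]
```

View pics/t5.png

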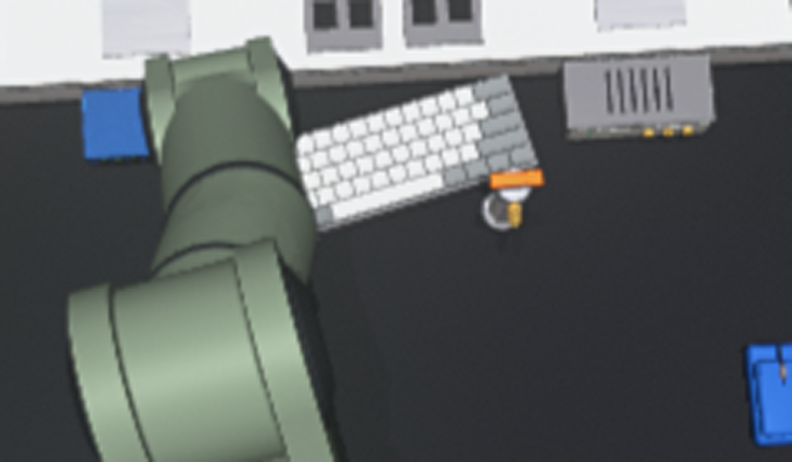

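br is at crop (507,75) and the back edge runs to (300,135), so C ≈ (-6,-116) and θ ≈ 14°, as planned. I'll push 15 mm more, retreat, and move round to the front-left.

Call:
move_arm([
  [[0.5,-0.008,0,0,0,0,0],[0.5,-0.016,0,0,0,0,0],[0.5,-0.016,0,0,0,0,0],[0.5,0.015,0,0,0,0,0],[0.5,0.02,0,0,0,0,0]],
])

```text
clock: 10.75
position: [0.6457, 0.1313, 0.0052]
tool_rot: [-3.141, -0.002, 1.864]
force: [-0.3, 1.6, 0.2]
grip_width: 0.0427
finger_force: 0.0
```

Call:
move_arm([
  [[0.5,0,0,-0.05,0,0,0],[0.5,0,0,-0.1,0,0,0],[0.5,0,0,-0.15,0,0,0],[0.5,0,0,-0.15,0,0,0]],
])

```text
clock: 11.15
position: [0.6498, 0.128, 0.1623]
tool_rot: [3.132, 0.001, 1.861]
force: [0.5, 0.6, 0.6]
grip_width: 0.0429
finger_force: 0.0
```

Call:
move_arm([
  [[0.5,-0.127,-0.09,0,0,0,0],[0.5,-0.127,-0.09,0,0,0,0],[0.5,-0.127,-0.09,0,0,0,0],[0.5,-0.127,-0.09,0,0,0,0],[0.5,-0.127,-0.09,0,0,0,0]],
])

```text
clock: 11.65
position: [0.5967, -0.0215, 0.1555]
tool_rot: [-3.142, 0.001, 1.859]
force: [0.7, 1.5, 0.3]
grip_width: 0.0423
finger_force: 0.0
```

Call:
move_arm([
  [[0.5,0,0,0,0,0,0.115],[0.5,0,0,0,0,0,0.115],[0.5,0,0,0,0,0,0.115],[0.5,0,0,0,0,0,0.115],[0.5,0,0,0,0,0,0.115]],
])

```text
clock: 12.15
position: [0.5974, -0.0177, 0.1551]
tool_rot: [-3.141, -0.0, 1.135]
force: [-0.1, -0.5, 0.2]
grip_width: 0.0427
finger_force: 0.0
```

Call:
move_arm([
  [[0.5,0,0,0,0,0,0.115],[0.5,0,0,0,0,0,0.115],[0.5,0,0,0,0,0,0.115],[0.5,0,0,0,0,0,0.115],[0.5,0,0,0,0,0,0.115]],
])

```text
clock: 12.65
position: [0.5974, -0.0177, 0.155]
tool_rot: [-3.141, 0.0, 0.413]
force: [-0.1, 0.1, -1.0]
grip_width: 0.0428
finger_force: 0.0
```

```bash
python3 - <<'E'
from h import *
f=bot.grab_frame("top"); cv2.imwrite("pics/t6.png",cv2.resize(f[100:240,240:480],None,fx=3.3,fy=3.3,interpolation=2)[...,::-1])
s=bot.observe();print(s['position'],np.degrees(s['tool_rot']),s['force'],s['qpos'][6])
E
```

```text
[ 0.59741745 -0.01761688  0.15495294] [-1.79980656e+02  7.23028697e-03  2.32501065e+01] [0.50265759 0.01948102 0.30326388] -0.8982151558970392
```

View pics/t6.png

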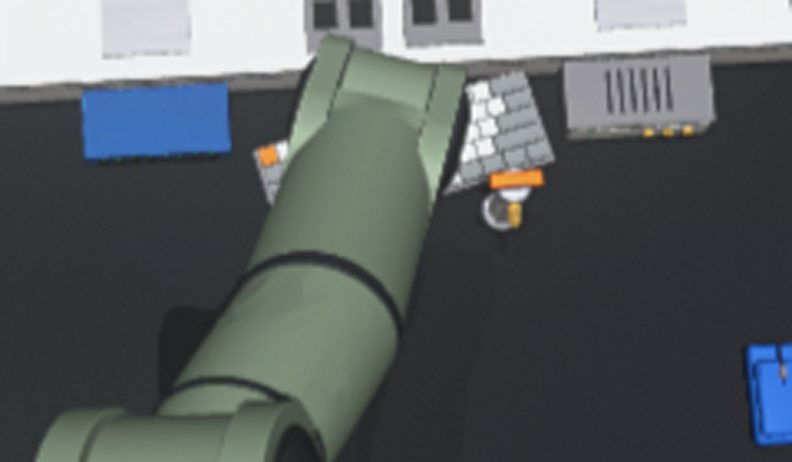

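Crop corners: bl (254,151), br (523,70), fr (555,157). The right end sits behind the tap and the left end is free of the switch.

```bash
python3 - <<'E'
from h import *
c=np.array([(254,151),(523,70),(555,157)])/3.3+[239.7,99.7]
u=up(ray("top",c,.024)*1000); print(u.round(1)); d=u[0]-u[1]; a=np.arctan2(-d[0],d[1]); print(np.degrees(a))
n=np.array([np.cos(a),np.sin(a)]);t=np.array([-n[1],n[0]]); ctr=(u[0]+u[1])/2-49.5*n; print(ctr)
y=np.degrees(a)+2.5
for off in(85,63): 
    w=wd(ctr-off*n+70*t)[0]/1000; print(w,y,rel(*w,.005,y))
C=u[1]+[2,-1]
for th in (10,5,0,-1):
    a=np.radians(th);n=np.array([np.cos(a),np.sin(a)]);t=np.array([-n[1],n[0]])
    cc=np.array([0,-131])-51*n+146*t; w=wd(cc-62*n+70*t)[0]/1000; print(th,w.round(4),th+2.5)
E
```

```text
[[ -73.1  148. ]
 [  -3.  -132.3]
 [ -96.8 -157.8]]
14.042091819769173
[-86.08726658  -4.15234109]
[ 0.60029426 -0.01730004] 16.542091819769173 (array([0.0028, 0.0009, 0.15  ]), array([-0.0001,  0.    ,  0.0186]))
[ 0.6213837  -0.01103621] 16.542091819769173 (array([0.0246, 0.0035, 0.1499]), array([-0.0001,  0.    ,  0.0186]))
10 [0.6362 0.0032] 12.5
5 [0.653  0.0162] 7.5
0 [0.6709 0.0277] 2.5
-1 [0.6746 0.0298] 1.5
```

Call:
move_arm([
  [[0.5,0.002,0.001,0.05,0,0,0.0186],[0.5,0.002,0.001,0.1,0,0,0.0186],[0.5,0.002,0.001,0.14,0,0,0.0186],[0.5,0.002,0.001,0.15,0,0,0.0186],[0.5,0.002,0.001,0.15,0,0,0.0186]],
])

```text
clock: 13.2
position: [0.5989, -0.0192, 0.0046]
tool_rot: [-3.141, 0.002, 0.302]
force: [-0.2, -0.6, 1.2]
grip_width: 0.0426
finger_force: 0.0
```

Call:
move_arm([
  [[0.5,0.015,0,0,0,0,0],[0.5,0.028,-0.003,0,0,0,0.004],[0.5,0.04,-0.009,0,0,0,0.011],[0.5,0.05,-0.013,0,0,0,0.018],[0.5,0.06,-0.017,0,0,0,0.025]],
])

```text
clock: 13.7
position: [0.653, 0.0147, 0.0081]
tool_rot: [3.142, -0.002, 0.142]
force: [-3.2, -1.7, -0.4]
grip_width: 0.0426
finger_force: 1.1
```

```bash
python3 - <<'E'
from h import *
f=bot.grab_frame("top"); cv2.imwrite("pics/t7.png",cv2.resize(f[100:240,240:480],None,fx=3.3,fy=3.3,interpolation=2)[...,::-1])
s=bot.observe();print(s['position'],np.degrees(s['tool_rot']),s['force'])
for t in ((.6655,.0245,.005,4),(.6709,.0277,.005,2.5),(.675,.028,.005,2.5)): print(rel(*t))
# orange Esc key & right-end columns
hsv=cv2.cvtColor(f,cv2.COLOR_RGB2HSV);m=(hsv[...,0]<20)&(hsv[...,1]>120)&(hsv[...,2]>100);m[:, :300]&=True
y,x=np.nonzero(m[100:200,280:370]); 
if len(x): print("esc",up(ray("top",[(x.mean()+280,y.mean()+100)],.033)*1000),len(x))
E
```

```text
[0.65424684 0.01640477 0.00803382] [-179.96612911   -0.20439424    8.05764212] [-0.73735931  1.75316871  1.27116414]
(array([ 0.0123, -0.0064,  0.0031]), array([-0.0001, -0.0006,  0.0113]))
(array([ 0.0181, -0.0088,  0.0031]), array([-0.0001, -0.0006,  0.0154]))
(array([ 0.0222, -0.0086,  0.0031]), array([-0.0001, -0.0006,  0.0154]))
```

Call:
move_arm([
  [[0.5,0.006,-0.003,0,0,0,0.005],[0.5,0.012,-0.006,0,0,0,0.011],[0.5,0.017,-0.0085,0,0,0,0.0154],[0.5,0.02,-0.009,0,0,0,0.0154],[0.5,0.022,-0.009,0,0,0,0.0154]],
])

```text
clock: 14.25
position: [0.6691, 0.0251, 0.0063]
tool_rot: [3.142, 0.006, 0.046]
force: [-34.0, -4.2, 22.0]
grip_width: 0.0427
finger_force: 17.0
```

Call:
move_arm([
  [[0.5,-0.015,0,0,0,0,0],[0.5,-0.04,0,0,0,0,0],[0.5,-0.07,0,-0.02,0,0,0],[0.5,-0.1,0,-0.06,0,0,0],[0.5,-0.12,0,-0.1,0,0,0]],
])

```text
clock: 14.75
position: [0.5504, 0.0205, 0.1071]
tool_rot: [-3.141, 0.0, 0.046]
force: [0.8, -0.2, 0.5]
grip_width: 0.0427
finger_force: 0.0
```

Call:
move_arm([
  [[0.5,-0.05,-0.05,-0.04,0,0,0],[0.5,-0.08,-0.1,-0.08,0,0,0],[0.5,-0.1,-0.15,-0.1,0,0,0],[0.5,-0.1,-0.2,-0.1,0,0,0],[0.5,-0.1,-0.2,-0.1,0,0,0]],
])

```text
clock: 15.25
position: [0.4431, 0.2162, 0.207]
tool_rot: [-3.139, -0.002, 0.046]
force: [0.8, 0.0, 0.5]
grip_width: 0.0429
finger_force: 0.0
```

```bash
python3 - <<'E'
from h import *
f=bot.grab_frame("top"); cv2.imwrite("pics/t8.png",cv2.resize(f[100:240,240:480],None,fx=3.3,fy=3.3,interpolation=2)[...,::-1])
s=bot.observe();print(s['position'],np.degrees(s['tool_rot']),s['force'],s['clock'])
E
```

```text
[0.44106235 0.2247739  0.20783192] [-1.79690621e+02 -9.71130514e-02  3.17500011e+00] [ 0.06710907 11.38405953  2.6981451 ] 15.3
```

View pics/t8.png

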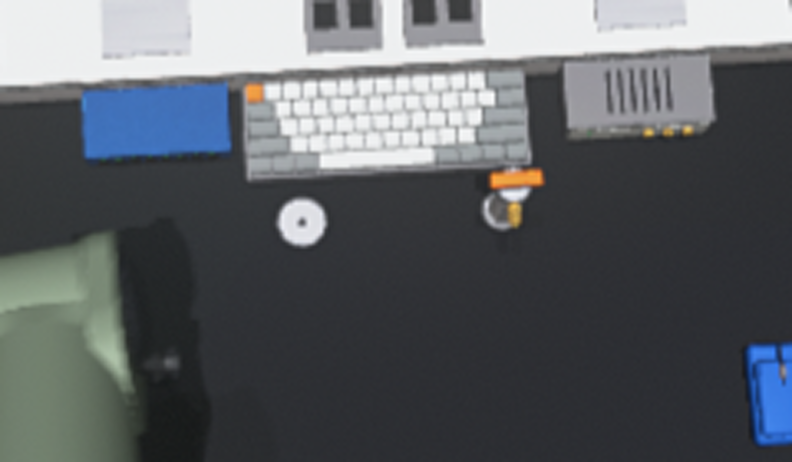

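The keyboard lies along the upstand between the switch and the box. Corners: fl (248,180), fr (531,163), bl (244,84), br (524,68). I'm checking the gap numerically.

```bash
python3 - <<'E'
from h import *
f=bot.grab_frame("top"); V=cv2.cvtColor(f,cv2.COLOR_RGB2GRAY).astype(float)
c=np.array([(248,180),(531,163),(244,84),(524,68)])/3.3+[239.7,99.7]
print(up(ray("top",c,.024)*1000).round(1))
# front bottom edge (z=0) along columns, subpixel
P=[]
for x in range(320,386,5):
    col=V[140:160,x]; k=max(k for k in range(19) if col[k]>=75>col[k+1]) if any(col[k]>=75>col[k+1] for k in range(19)) else None
    if k is not None: P.append((x,140+k+(col[k]-75)/(col[k]-col[k+1])))
print(up(ray("top",P,.0)*1000).round(1).tolist())
print(bot.observe()['force'])
E
```

```text
[[-103.3  155.5]
 [-101.7 -133.1]
 [  -1.4  154.9]
 [  -0.9 -133.4]]
[[-98.4, 138.8], [-97.8, 121.7], [-98.8, 104.6], [-98.9, 87.5], [-98.5, 70.4], [-98.1, 53.3], [-99.0, 36.3], [-98.3, 19.2], [-97.7, 2.1], [-98.4, -14.9], [-99.1, -32.0], [-98.9, -49.0], [-97.9, -66.1], [-98.8, -83.1]]
[ 0.58084691 -1.38679257 -0.76689109]
```

Both back corners are within about 2 mm of the face, at v ≈ +155 and -133. The keyboard is parallel to the upstand and the arm is clear.

```bash
python3 -c "
from workcell import bot
print(bot.job_done())"
```

```text
the job is handed in; nothing more can be done
None
```

The keyboard lies flat against the upstand in its bay, both back corners within about 2 mm of the face and space bar to the front. The tap and the other items look undisturbed in the last view, and I handed the job in at about 15 s; no verdict came back.

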